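# Set the rat trap and put its safety on

## Robot

A 6-joint arm with a two-finger parallel gripper is mounted at the origin on a cart in front of the work surface, level with it; the furniture and walls round the work are solid. World frame = base frame: x ahead of the robot, y to its left, z up, the work surface at z = 0. Lengths are in m, angles in rad, forces in N, time in s.
With the tool pointing down it reaches from about 0.25 to 0.725 m from the base axis. Payload 9.7 kg.
Tool frame: the origin (TCP) lies on the front face of the gripper's body, between the roots of the fingers; the fingertips stand 73 mm ahead of it and the grasp point (between the pads) lies 54 mm ahead of it; z points along the fingers, y is the line along which they close (so a half turn about z gives the same grasp; the last joint's range is limited). The gripper opens to 85 mm and grips with 20 to 120 N. Pads are 22 mm wide; open, the fingers measure 114 mm over their backs; the gripper's body (76 mm by 85 mm) begins 54 mm behind the grasp point. The pads swing forward as they close: fully open they stand 13 mm farther back than shut.
Start: joints at [-1.201, 0.087, 0.176, 1.66, 0, 1.571], TCP at [0.199, -0.513, 0.304] pointing down, gripper open.
Joint ranges: [-3.13, 3.13], [-0.85, 1.81], [-1.15, 1.24], [-2.2, 2.28], [-1.44, 1.52], [-3.14, 3.14]. Speed limits (rad/s): [2.22, 2.22, 2.57, 3.14, 3.14, 3.14].

## Interface

Orientations are given as a unit quaternion [x, y, z, w].
In Python, from rig import robot gives the robot as it stands.
- The arm moves only by the tool nudge_tcp, called after "Emit:" by a JSON object that holds its "method" and its "body", one argument or row to a line. Schema: {"type":"object","properties":{"motion":{"type":"array","items":{"type":"array","items":{"type":"number"},"minItems":7,"maxItems":7},"minItems":1,"maxItems":12},"grip_n":{"type":"number"},"only":{"type":"string"},"quiet":{"type":"boolean"},"lines":{"type":"string"}},"required":["motion"],"additionalProperties":false}. motion is a list of rows, 1 to 12 of them, each of 7 numbers: dx, dy, dz in cm, then a rotation vector rx, ry, rz in units of 0.05 rad, then the opening from 0.0 (shut) to 1.0 (fully open); each row is the pose to reach, as a shift and turn from the pose commanded when the call began, along the tool's axes at that moment; what a row does not reach only later rows make up. A row lasts 1/10 s, in which the tool goes at most 0.05 m and 0.15 rad, less where a joint would pass 70% of its speed; a pose out of reach is approached as far as the arm can. The fingers move at their own pace and stop on an object; grip_n is the grip in N (left out, the last holds). Time passes only in rows, so rows that do not move let the fingers close. The tool returns the time, the measured TCP pose, the force, the opening and the grip force at its end. only (a regular expression) keeps the lines of the reply that match it, lines (a string "A,B") keeps lines A to B, and quiet returns only ok. Input that does not fit is refused with a message, and nothing moves.
- robot.get_obs(): the state, without advancing time (a new reading comes with each control period).
- robot.get_image(name): name is "side" or "top"; returns the picture (400x640x3 uint8, red, green, blue); there is no depth.
- robot.get_calibration(name): a dict with "fx", "fy", "cx", "cy" (pixels), "pose" (4x4, takes a point from camera to world coordinates). Camera axes: x right, y down, z forward; pixel columns grow to the right and rows downward; lengths in m; the calibration is good to about 2 mm. A picture is of the moment at which its call begins. get_calibration takes no time and is no camera call.
- robot.finish_job(): hands the job in; it is judged then, once.
The state is a dict: "t": time; "joints": joint angles; "qd": joint speeds; "joint_efforts": joint torques, N m; "tool_pos": TCP position; "tool_rot": TCP orientation; "force": force on the tool from outside, world axes, zero at the start; "torque": the same for the moment, N m; "width": opening from 0.0 (shut) to 1.0 (fully open); "finger_force": force on a finger pad.
Only numpy, scipy, OpenCV 4.12 (cv2) and the standard library are available. Lean on these libraries where they do the work, as an engineer would, in place of code of your own. Each camera call takes 0.05 s, during which the arm holds its last target. There are 200 camera calls.

## Task

Set the rat trap that is screwed to the dark board: draw its sprung wire bail right over from the front to the back, down past the catch until the catch hooks it, and let go without it ever snapping shut. Then turn the safety button beside it until it clicks past its detent and its tongue lies fully home over the bail, so that the set trap can be carried. Leave it set, with your hand off it, and do not shift the things lying about.

Things in the scene. Friction and masses are not known exactly. Their poses are not given: they have to be found in the camera images.
- trap: Rat trap screwed to a dark board 253 x 176 x 13 mm, fixed on the bench. Pale wooden base, 86 x 14 mm, from x = -118 to +62 mm. Origin: on top of the board (world z = 13 mm), straight below the bail's hinge; x points to the trap's rear, away from the strike end, y to its left, z up. The hinge axis runs along y at z = 30 mm.
- bail_bar (a point): Middle of the bail's cross bar. The bail: a U of 5 mm round steel wire, legs at y = -34 and +34 mm in the trap frame, bar (along y) 105 mm from the hinge; a second wire joins its legs 45 mm from the hinge. Shut, the bar lies in front, 16 mm above the base, free below at its middle. It turns freely in pinching fingers: the hand may stay upright all the way. Hooked, it is past the base's rear.
- bail (a joint): Bail angle q, rad: 0 shut in front, grows as it swings up and over to the rear; stop at 3.06. Bar in the trap frame: x = -105 cos q, z = 30 + 105 sin q mm. Its spring pulls it shut with 5 N (front) to 8 N (rear) at the bar. From 2.6 on its second wire pushes the catch aside (under 1 N more); the catch falls back over it by 2.90. Push on to 2.95 to 3.0, then ease back: hooked, it rests at 2.88.
- trip (a joint): Trip lever (catch and pan in one piece), rad: 0 at rest and when it holds the bail, 0.20 with the pan fully down and the catch clear of the wire; a light spring returns it to 0. Hair trigger: with the bail hooked, 2 N down on the pan or a nudge of the catch toward the front fires the trap.
- trip_pan (a point): Middle of the trip's pan, a steel plate 28 x 34 mm just in front of the bail's hinge, 28 mm high in the trap frame. A strip runs from it back under the hinge to the catch, a steel hook 12 mm wide at x = +36 to +45 mm, y = 0, top 52 mm high in the trap frame. Touch neither once the bail is hooked.
- safety_grip (a point): Point on the safety button's vertical axis, at x = +45, y = -64, z = 70 mm in the trap frame: on a steel post right of the base. Its dark upright wing, 34 mm long, 10 mm thick, spans z = 52 to 80 mm around this axis. Under it a steel tongue (12 mm wide, z = 48 to 52 mm) points along the wing's length and reaches 48 mm from the axis.
- safety_tongue (a point): Point on top of the safety button's tongue, 36 mm out from the button's axis.
- safety (a joint): Turn of the safety button, rad: 0 to its stop at 1.40, growing clockwise from above. At 0 the tongue points forward (170 degrees from the trap's +x toward +y); at 1.40 along the trap's +y, 3 mm above the right leg of the hooked bail. A detent resists from 0.65 to 1.05 with up to 0.12 N m, then clicks and pushes it on to the stop. It fits over the bail only once that is hooked.
- pencil: Flat carpenter's pencil, 8 x 118 x 12 mm, loose on the board to the left of the trap base; origin under its middle, length along y.
- tin: Flat hinged tin, 66 x 108 x 26 mm, loose on the bench to the left; origin under its middle.
- bit_bottle: Small clear bottle standing on its blue cap, 45 mm across, 64 mm tall, loose on the bench to the right; origin under its middle.
- fuse_box: Small yellow and black carton, 56 x 38 x 26 mm, loose on the bench to the left; origin under its middle.

How it is judged:
By the outcome, as a careful person would: the job done as asked, in the order asked, and still so for the second after the job is handed in, with the robot touching nothing.
It also fails if it takes over 59 s, if anything falls off the work surface, if the arm or the gripper's body presses on something with over 40 N, if the wrist force passes 120 N, or if a joint passes its speed limit or range.

## Working session

There is one attempt and no reset: what is moved stays moved. The work goes in short steps, Python scripts to look and compute and a tool call to move; the robot and the scene stay as the last step left them, time stands still between calls to the robot, and variables do not carry over. Pictures are saved under pics/ and viewed, at most 10 in all, crops included, and the job is handed in when it is done.

```bash
ls; mkdir -p pics; python3 - <<'E'
from rig import robot
import cv2,numpy as np
for n in("top","side"):
    im=robot.get_image(n); cv2.imwrite(f"pics/{n}0.png",im[:,:,::-1])
    c=robot.get_calibration(n); print(n,c["fx"],c["fy"],c["cx"],c["cy"]); print(np.round(c["pose"],4))
o=robot.get_obs(); print(o)
E
```

```text
pics
rig.py
top 412.56952788920546 412.56952788920546 317.3791401537209 195.1017399436924
[[ 0.0168 -0.9824  0.1858  0.3433]
 [-0.9999 -0.0167  0.0021  0.1334]
 [ 0.0011 -0.1859 -0.9826  1.0545]
 [ 0.      0.      0.      1.    ]]
side 375.26089927710314 375.26089927710314 313.4728967297445 197.3263664850987
[[ 0.9847 -0.1162  0.1301  0.4207]
 [-0.1744 -0.6814  0.7109 -0.5244]
 [ 0.006  -0.7226 -0.6912  0.6866]
 [ 0.      0.      0.      1.    ]]
{'t': 0.1, 'joints': array([-1.20100323e+00,  8.73750376e-02,  1.75224722e-01,  1.65979653e+00,
       -3.75080122e-06,  1.57079210e+00]), 'qd': array([-2.25647237e-05, -2.09041033e-03,  2.31624377e-03,  1.29784743e-03,
       -9.99076987e-05, -5.94031614e-04]), 'joint_efforts': array([-2.59407250e-05, -5.21558475e+01,  4.65656841e+01,  1.59953814e-02,
       -6.86439944e-05,  8.44386108e-06]), 'tool_pos': array([ 0.19873872, -0.51271073,  0.30327625]), 'tool_rot': array([ 9.82954723e-01,  1.83846896e-01, -1.07601073e-04, -5.65111614e-04]), 'force': array([-0.28890272,  0.43988482,  0.12046362]), 'torque': array([-0.02534493, -0.02198981,  0.01514766]), 'finger_force': 0.0, 'width': 0.9955166639938391}
```

View pics/top0.png

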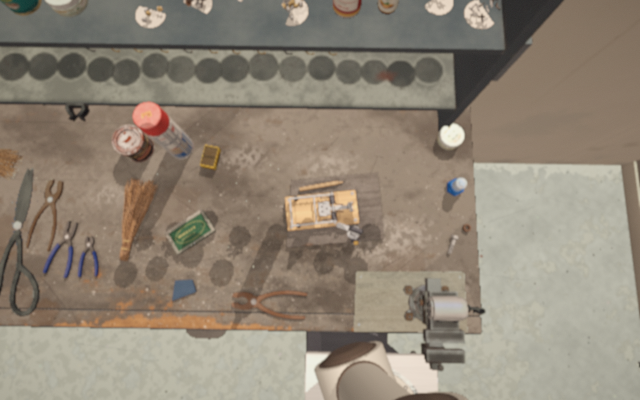

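View pics/side0.png

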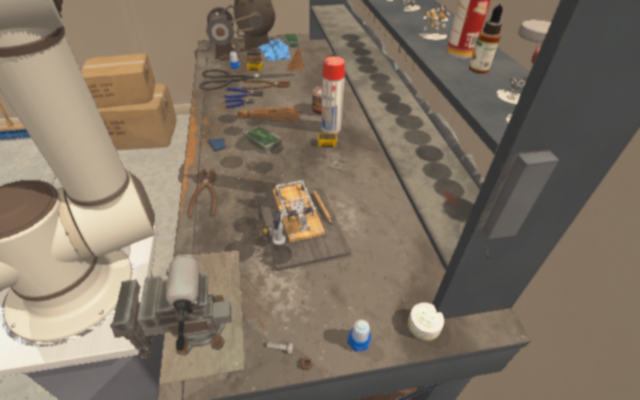

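The trap is at about top px (322,210), with its strike end to the image left (+y world), its button at (352,232) and the board tilted a few degrees. I'll enlarge both views.

```bash
python3 - <<'E'
import cv2
a=cv2.imread("pics/top0.png")[165:265,270:395]; cv2.imwrite("pics/topc.png",cv2.resize(a,None,fx=6,fy=6,interpolation=cv2.INTER_CUBIC))
a=cv2.imread("pics/side0.png")[165:275,250:360]; cv2.imwrite("pics/sidec.png",cv2.resize(a,None,fx=5,fy=5,interpolation=cv2.INTER_CUBIC))
E
```

```text
(no output)
```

View pics/topc.png

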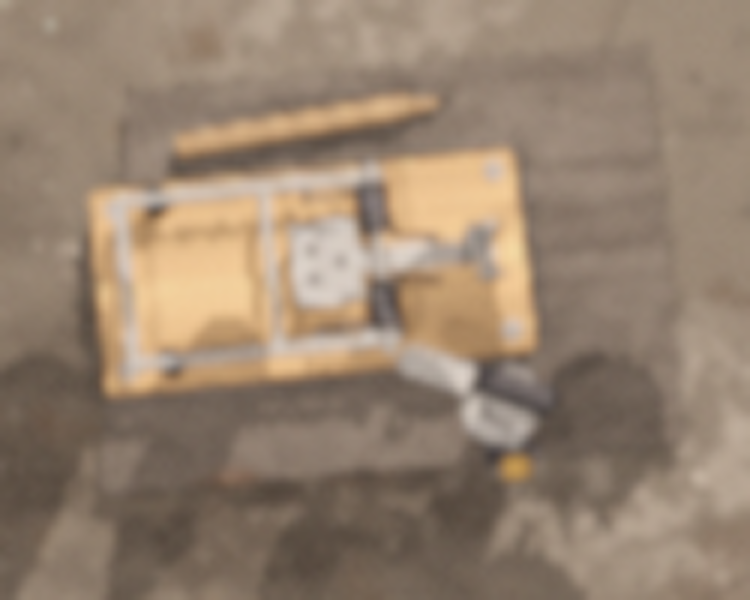

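View pics/sidec.png

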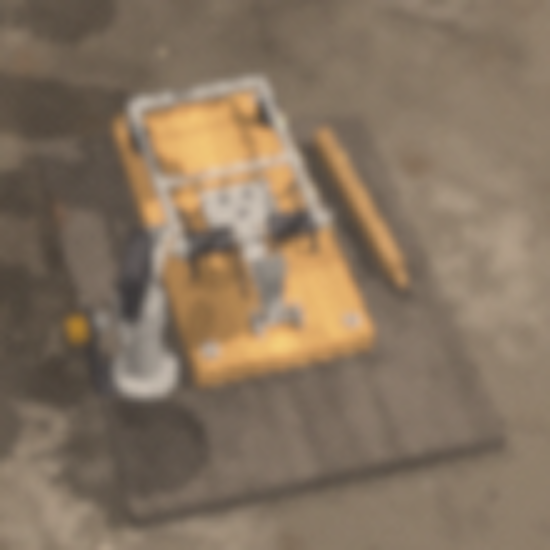

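```bash
cat > h.py <<'E'
import numpy as np
from rig import robot
from scipy.optimize import least_squares
def proj(n,P):
    c=robot.get_calibration(n);M=np.linalg.inv(c["pose"]);p=(M[:3,:3]@np.atleast_2d(P).T).T+M[:3,3]
    return np.c_[c["fx"]*p[:,0]/p[:,2]+c["cx"],c["fy"]*p[:,1]/p[:,2]+c["cy"]]
def W(v,P):
    c,s=np.cos(v[2]),np.sin(v[2]);P=np.atleast_2d(P)
    return np.c_[v[0]+c*P[:,0]-s*P[:,1],v[1]+s*P[:,0]+c*P[:,1],.013+P[:,2]]
E
python3 - <<'E'
from h import *
T=[((-.118,.043,.014),(90,188)),((.062,.043,.014),(515,148)),((.062,-.043,.014),(537,345)),((-.118,-.043,.014),(105,390)),
((-.105,.034,.030),(118,203)),((-.105,-.034,.030),(132,370)),((-.045,.034,.03),(266,186)),((-.045,-.034,.03),(277,347))]
S=[((.062,-.043,.014),(198,372)),((.062,.043,.014),(372,325)),((-.118,-.043,.014),(116,120)),((-.105,-.034,.03),(135,103)),((-.105,.034,.03),(265,84))]
tp=np.array([a for a,_ in T]);tu=np.array([b for _,b in T])/6+[270,165]
sp=np.array([a for a,_ in S]);su=np.array([b for _,b in S])/5+[250,165]
def f(v): return np.r_[(proj("top",W(v,tp))-tu).ravel(),(proj("side",W(v,sp))-su).ravel()]
r=least_squares(f,[.42,.12,-1.5],loss="soft_l1");print(r.x,np.round(r.fun.reshape(-1,2),1))
v=r.x;print("grip",W(v,[(.045,-.064,.07),(-.105,0,.03),(.045,-.064,.08)]))
g=W(v,[(.045,-.064,.08),(.045,-.064,.0)])
print((proj("top",g)-[270,165])*6,(proj("side",g)-[250,165])*5)
E
```

```text
[ 0.50323974  0.09543397 -1.45621728] [[-0.   0.2]
 [-0.2  0.1]
 [ 0.   0.8]
 [ 0.4  0.3]
 [ 0.3 -0.4]
 [ 0.4 -1.2]
 [-0.4  0.1]
 [ 0.5  0.3]
 [ 0.1 -0.7]
 [ 1.2  0.7]
 [-0.2 -1.3]
 [ 0.1  0. ]
 [-0.3 -1. ]]
grip [[0.44480417 0.04341202 0.083     ]
 [0.49123525 0.19974549 0.043     ]
 [0.44480417 0.04341202 0.093     ]]
[[517.30414364 387.50968007]
 [499.52548975 407.22260714]] [[136.27582517 251.85450744]
 [146.71742449 370.48068139]]
```

```bash
cat >> h.py <<'E'
from scipy.spatial.transform import Rotation as R
V=np.array([.50324,.09543,-1.45622])
def delta(p,yaw):
    "tool-axes shift and turn to world point p, tool down, tool y at world angle yaw"
    o=robot.get_obs();A=R.from_quat(o["tool_rot"])
    y=np.array([np.cos(yaw),np.sin(yaw),0]);z=np.array([0,0,-1.]);B=R.from_matrix(np.c_[np.cross(y,z),y,z])
    print(np.round(A.inv().apply(np.array(p)-o["tool_pos"]),4),np.round((A.inv()*B).as_rotvec(),3),"j",np.round(o["joints"],2),"F",np.round(o["force"],1),"t",o["t"],o["width"])
E
python3 - <<'E'
from h import *
b=W(V,(-.105,0,.03))[0];delta([b[0],b[1],.20],V[2]+np.pi)
E
```

```text
[ 0.5302 -0.5585  0.1039] [-0.000e+00 -2.000e-03 -2.886e+00] j [-1.2   0.09  0.18  1.66 -0.    1.57] F [-0.3  0.4  0.1] t 0.1 0.9955166639938391
```
Move: first 10 rows to half at z up .3: rows as (0.265,-0.28,0) with rot z -1.45 ; then the rest. Just repeat same final rows? Interpolation via row targets; I'd write increasing rows: 0.044/row.

The manual's scale: shifts go in cm and turns go in units of 0.05 rad. Converting my numbers, 0.3 m is 30, -0.28 m is -28, -0.28 rad is -5.6.

Emit:
{"method": "nudge_tcp", "body": {
  "motion": [
    [3, -3, 0, 0, 0, -2.8, 0.5],
    [6, -6, 0, 0, 0, -5.6, 0.5],
    [9, -9, 0, 0, 0, -8.4, 0.5],
    [12, -12.5, 0, 0, 0, -11.2, 0.5],
    [15, -16, 0, 0, 0, -14, 0.5],
    [18, -19, 0, 0, 0, -16.8, 0.5],
    [21, -22, 0, 0, 0, -19.6, 0.5],
    [24, -25, 0, 0, 0, -22.4, 0.5],
    [27, -28, 0, 0, 0, -25.2, 0.5],
    [30, -31, 0, 0, 0, -28, 0.5],
    [33, -34.5, 0, 0, 0, -30.8, 0.5],
    [36, -38, 0, 0, 0, -33.6, 0.5]
  ],
  "grip_n": 60
}}

```text
t: 1.3
tool_pos: [0.3972, -0.0266, 0.3038]
tool_rot: [0.517, 0.856, 0.0, 0.0]
force: [0.9, -0.4, -0.6]
width: 0.497
finger_force: 0.0
```

```bash
python3 - <<'E'
from h import *
b=W(V,(-.105,0,.03))[0];delta([b[0],b[1],.20],V[2]+np.pi)
E
```

```text
[0.1565 0.1886 0.1038] [ 0.     0.    -1.201] j [-0.07 -0.27 -0.16  1.69 -0.    1.02] F [ 0.9 -0.4 -0.6] t 1.3 0.49697453111103906
```

To row units: 0.1886 m is 18.86, 0.18 m is 18, -1.201 rad is -24.02.

Emit:
{"method": "nudge_tcp", "body": {
  "motion": [
    [2, 2, 0, 0, 0, -2.6, 0.4],
    [4, 4, 1, 0, 0, -5.2, 0.4],
    [6, 6, 2, 0, 0, -8, 0.4],
    [8, 8, 3, 0, 0, -10.6, 0.4],
    [10, 10, 4, 0, 0, -13.4, 0.4],
    [11.5, 12, 5.5, 0, 0, -16, 0.4],
    [13, 14, 6.5, 0, 0, -18.8, 0.4],
    [14, 16, 8, 0, 0, -21.4, 0.4],
    [15, 18, 9, 0, 0, -24, 0.4],
    [15.65, 18.86, 10.38, 0, 0, -24.02, 0.4],
    [15.65, 18.86, 10.38, 0, 0, -24.02, 0.4]
  ]
}}

```text
t: 2.4
tool_pos: [0.4917, 0.1978, 0.1975]
tool_rot: [-0.053, 0.999, -0.001, -0.002]
force: [-0.4, -0.2, -1.1]
width: 0.399
finger_force: 0.0
```

```bash
python3 - <<'E'
from h import *
b=W(V,(-.105,0,.03))[0];delta([b[0],b[1],.105],V[2]+np.pi)
E
```

```text
[-0.0001  0.002   0.0925] [-0.001 -0.004 -0.008] j [ 0.38  0.03 -0.09  1.46  0.    0.28] F [-0.4 -0.2 -1.1] t 2.4 0.39933951185519617
```

To row units: 0.095 m is 9.5, 0.08 m is 8.

Emit:
{"method": "nudge_tcp", "body": {
  "motion": [
    [0, 0, 3, 0, 0, 0, 0.4],
    [0, 0, 6, 0, 0, 0, 0.4],
    [0, 0, 8, 0, 0, 0, 0.4],
    [0, 0, 9.5, 0, 0, 0, 0.4],
    [0, 0, 9.5, 0, 0, 0, 0.4]
  ]
}}

```text
t: 2.9
tool_pos: [0.4913, 0.1965, 0.1037]
tool_rot: [-0.053, 0.999, -0.0, -0.001]
force: [0.1, -0.2, 0.7]
width: 0.398
finger_force: 0.0
```

```bash
python3 - <<'E'
from h import *
import cv2
cv2.imwrite("pics/s1.png",cv2.resize(robot.get_image("side")[130:270,230:390][:,:,::-1],None,fx=5,fy=4,interpolation=2))
E
```

```text
(no output)
```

View pics/s1.png

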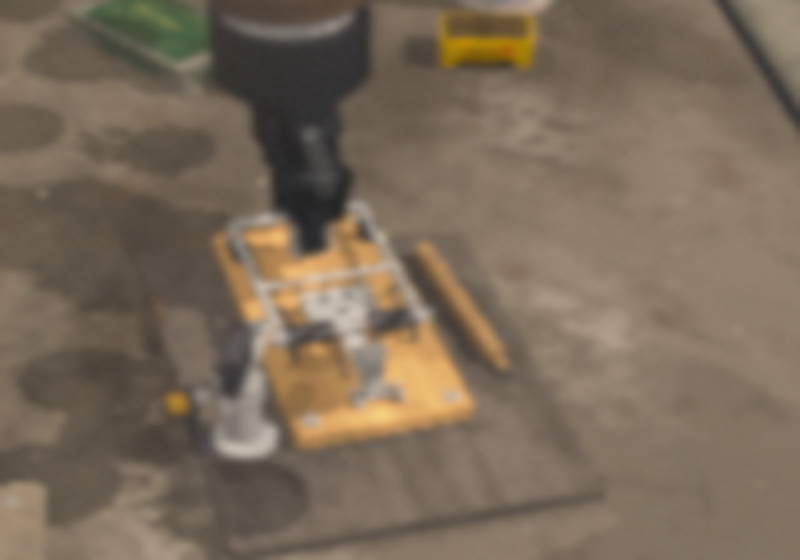

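Fingers straddle the bar at its middle (bar at px ~(310,225)). Next I close on it.

To row units: 0.003 m is 0.3.

Emit:
{"method": "nudge_tcp", "body": {
  "motion": [
    [0, 0.3, 0, 0, 0, 0, 0.2],
    [0, 0.3, 0, 0, 0, 0, 0],
    [0, 0.3, 0, 0, 0, 0, 0],
    [0, 0.3, 0, 0, 0, 0, 0],
    [0, 0.3, 0, 0, 0, 0, 0],
    [0, 0.3, 0, 0, 0, 0, 0]
  ],
  "grip_n": 60
}}

```text
t: 3.55
tool_pos: [0.4926, 0.2016, 0.1066]
tool_rot: [-0.055, 0.998, 0.001, 0.001]
force: [-0.7, 5.4, 2.7]
width: 0.026
finger_force: 58.8
```

```bash
python3 - <<'E'
from h import *
o=robot.get_obs();print(o["tool_pos"],o["force"],o["width"],o["finger_force"])
T=R.from_quat(o["tool_rot"]);ex=np.array([np.cos(V[2]),np.sin(V[2]),0])
c=np.array(o["tool_pos"])
for q in [0,.2,.4,.6,.8,1,1.2,1.4,1.6,1.8,2,2.2,2.4,2.55,2.7,2.85,2.97]:
    d=ex*(.105-.105*np.cos(q))+np.array([0,0,.105*np.sin(q)])
    print(q,np.round(T.inv().apply(d),3))
E
```

```text
[0.49256667 0.20158577 0.10661364] [-0.70588754  5.39923615  2.71807174] 0.02624200595692012 58.83546710014343
0 [0. 0. 0.]
0.2 [-0.    -0.002 -0.021]
0.4 [-0.    -0.008 -0.041]
0.6 [-0.    -0.018 -0.059]
0.8 [-0.    -0.032 -0.075]
1 [-0.    -0.048 -0.088]
1.2 [-0.001 -0.067 -0.098]
1.4 [-0.001 -0.087 -0.104]
1.6 [-0.001 -0.108 -0.105]
1.8 [-0.001 -0.129 -0.103]
2 [-0.001 -0.148 -0.096]
2.2 [-0.001 -0.167 -0.085]
2.4 [-0.001 -0.182 -0.071]
2.55 [-0.001 -0.192 -0.059]
2.7 [-0.001 -0.2   -0.045]
2.85 [-0.001 -0.205 -0.031]
2.97 [-0.001 -0.208 -0.018]
```

Emit:
{"method": "nudge_tcp", "body": {
  "motion": [
    [0, -0.1, -1, 0, 0, 0, 0],
    [0, -0.2, -2.1, 0, 0, 0, 0],
    [0, -0.4, -3.1, 0, 0, 0, 0],
    [0, -0.8, -4.1, 0, 0, 0, 0],
    [0, -0.8, -4.1, 0, 0, 0, 0]
  ]
}}

```text
t: 4.05
tool_pos: [0.4934, 0.1935, 0.1482]
tool_rot: [-0.055, 0.998, 0.002, 0.001]
force: [0.4, 9.2, -0.6]
width: 0.027
finger_force: 59.0
```

```bash
python3 - <<'E'
from h import *
import cv2
o=robot.get_obs();print(o["tool_pos"],o["force"],o["torque"],o["width"],o["finger_force"])
cv2.imwrite("pics/s2.png",cv2.resize(robot.get_image("side")[110:250,230:390][:,:,::-1],None,fx=5,fy=4,interpolation=2))
E
```

```text
[0.49342003 0.19349107 0.14815615] [ 0.4358499   9.20421965 -0.59902298] [1.71026758 0.06450259 0.10202327] 0.026559792448150196 58.980329632759094
```

View pics/s2.png

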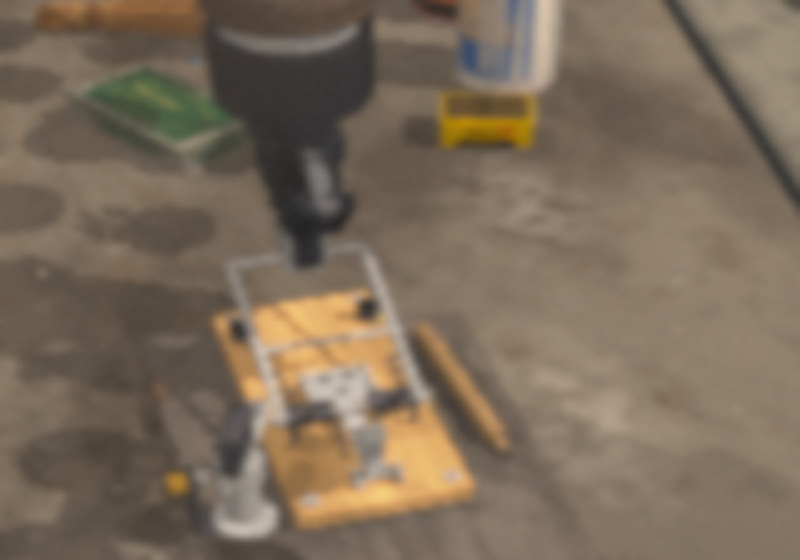

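The bail has lifted with the fingers at (305,255), so I carry on round the arc.

Emit:
{"method": "nudge_tcp", "body": {
  "motion": [
    [0, -0.5, -1, 0, 0, 0, 0],
    [0, -1, -1.8, 0, 0, 0, 0],
    [0, -1.7, -2.7, 0, 0, 0, 0],
    [0, -2.4, -3.4, 0, 0, 0, 0],
    [0, -3.2, -4.1, 0, 0, 0, 0],
    [0, -4, -4.7, 0, 0, 0, 0],
    [0, -5, -5.3, 0, 0, 0, 0],
    [0, -5.9, -5.7, 0, 0, 0, 0],
    [0, -6.9, -6, 0, 0, 0, 0],
    [0, -7.9, -6.3, 0, 0, 0, 0],
    [0, -8.9, -6.4, 0, 0, 0, 0],
    [0, -10, -6.4, 0, 0, 0, 0]
  ]
}}

```text
t: 5.3
tool_pos: [0.505, 0.0943, 0.2143]
tool_rot: [-0.055, 0.998, 0.002, 0.004]
force: [-1.6, 8.0, 18.4]
width: 0.022
finger_force: 60.0
```

```bash
cat >> h.py <<'E'
def st():
    o=robot.get_obs();T=R.from_quat(o["tool_rot"]);p=np.array(o["tool_pos"]);
    c,s=np.cos(V[2]),np.sin(V[2]);d=p-[V[0],V[1],.043]
    x=c*d[0]+s*d[1];y=-s*d[0]+c*d[1]; f=o["force"]
    print("t",o["t"],"tcp in trap xyz-hinge",np.round([x,y,d[2]],4),"Fx,Fz",np.round([c*f[0]+s*f[1],f[2]],1),"w",round(o["width"],3),o["finger_force"],"euler",np.round(T.apply([0,0,1]),3))
    return x,d[2]
E
python3 -c "
from h import *
st()"
```

```text
t 5.3 tcp in trap xyz-hinge [0.0013 0.0017 0.1713] Fx,Fz [-8.1 18.4] w 0.022 60.032551288604736 euler [ 0.007  0.004 -1.   ]
```

To row units: -0.0825 m is -8.25, -0.076 m is -7.6.

Emit:
{"method": "nudge_tcp", "body": {
  "motion": [
    [0, -0.5, -0.2, 0, 0, 0, 0],
    [0, -1.1, -0.2, 0, 0, 0, 0],
    [0, -1.8, 0, 0, 0, 0, 0],
    [0, -2.6, 0.2, 0, 0, 0, 0],
    [0, -3.4, 0.4, 0, 0, 0, 0],
    [0, -4.1, 0.7, 0, 0, 0, 0],
    [0, -5.1, 1.25, 0, 0, 0, 0],
    [0, -6.1, 1.85, 0, 0, 0, 0],
    [0, -6.85, 2.5, 0, 0, 0, 0],
    [0, -7.6, 3.25, 0, 0, 0, 0],
    [0, -8.25, 4.1, 0, 0, 0, 0],
    [0, -8.25, 4.1, 0, 0, 0, 0]
  ]
}}

```text
t: 6.5
tool_pos: [0.5151, 0.0111, 0.1707]
tool_rot: [-0.055, 0.999, 0.0, 0.004]
force: [9.4, 6.3, 4.9]
width: 0.018
finger_force: 59.4
```

```bash
python3 -c "
from h import *
st()"
```

```text
t 6.5 tcp in trap xyz-hinge [0.0851 0.0022 0.1277] Fx,Fz [-5.2  4.9] w 0.018 59.44869875907898 euler [ 0.007  0.001 -1.   ]
```

To row units: 0.0445 m is 4.45, 0.0435 m is 4.35.

Emit:
{"method": "nudge_tcp", "body": {
  "motion": [
    [0, -0.4, 0.6, 0, 0, 0, 0],
    [0, -0.7, 1.1, 0, 0, 0, 0],
    [0, -1, 1.65, 0, 0, 0, 0],
    [0, -1.3, 2.4, 0, 0, 0, 0],
    [0, -1.55, 3.1, 0, 0, 0, 0],
    [0, -1.7, 3.7, 0, 0, 0, 0],
    [0, -1.85, 4.35, 0, 0, 0, 0],
    [0, -1.85, 4.45, 0, 0, 0, 0],
    [0, -1.85, 4.45, 0, 0, 0, 0]
  ]
}}

```text
t: 7.4
tool_pos: [0.5166, -0.0061, 0.1266]
tool_rot: [-0.055, 0.998, 0.001, 0.003]
force: [4.1, 9.0, 6.4]
width: 0.02
finger_force: 59.0
```

```bash
python3 - <<'E'
from h import *
import cv2
x,z=st();print("q from x,z",np.pi-np.arcsin((z-.066)/.105))
cv2.imwrite("pics/s3.png",cv2.resize(robot.get_image("side")[150:290,230:390][:,:,::-1],None,fx=5,fy=4,interpolation=2))
E
```

```text
t 7.4 tcp in trap xyz-hinge [0.1024 0.0017 0.0836] Fx,Fz [-8.4  6.4] w 0.02 59.013590812683105 euler [ 0.006  0.003 -1.   ]
q from x,z 2.972781156996601
```

View pics/s3.png

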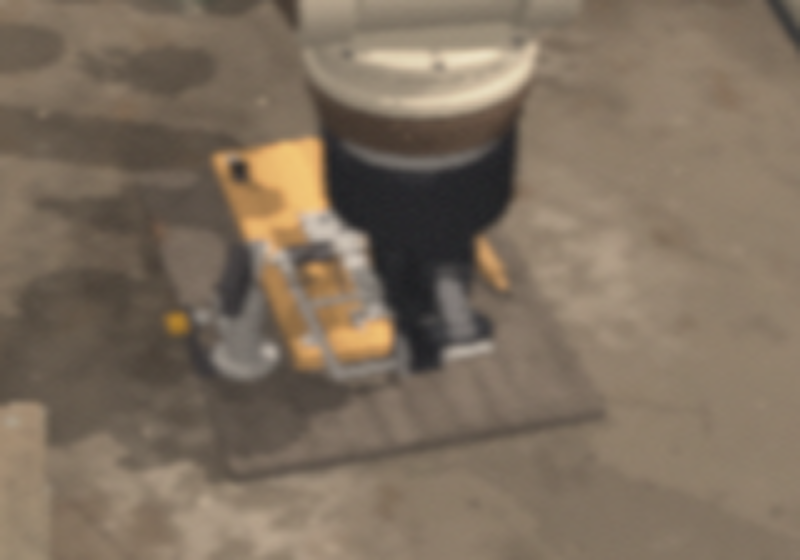

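Emit:
{"method": "nudge_tcp", "body": {
  "motion": [
    [0, 0, 0.1, 0, 0, 0, 0],
    [0, 0, 0.15, 0, 0, 0, 0],
    [0, 0, 0.15, 0, 0, 0, 0]
  ]
}}

```text
t: 7.75
tool_pos: [0.5167, -0.0062, 0.1254]
tool_rot: [-0.055, 0.998, 0.001, 0.003]
force: [3.8, 7.8, 6.6]
width: 0.021
finger_force: 59.0
```

```bash
python3 -c "
from h import *
st()"
```

```text
t 7.75 tcp in trap xyz-hinge [0.1025 0.0017 0.0824] Fx,Fz [-7.4  6.6] w 0.021 59.02892231941223 euler [ 0.006  0.003 -1.   ]
```

Emit:
{"method": "nudge_tcp", "body": {
  "motion": [
    [0, 0, -0.2, 0, 0, 0, 0],
    [0, 0, -0.4, 0, 0, 0, 0],
    [0, 0.1, -0.6, 0, 0, 0, 0],
    [0, 0.1, -0.7, 0, 0, 0, 0],
    [0, 0.1, -0.7, 0, 0, 0, 0]
  ]
}}

```text
t: 8.25
tool_pos: [0.5165, -0.0052, 0.1325]
tool_rot: [-0.055, 0.998, 0.001, 0.003]
force: [4.2, 8.4, 7.3]
width: 0.018
finger_force: 59.1
```

```bash
python3 -c "
from h import *
st()"
```

```text
t 8.25 tcp in trap xyz-hinge [0.1015 0.0017 0.0895] Fx,Fz [-7.8  7.3] w 0.018 59.08379673957825 euler [ 0.006  0.003 -1.   ]
```

Emit:
{"method": "nudge_tcp", "body": {
  "motion": [
    [0, 0, -0.2, 0, 0, 0, 0],
    [0, 0.05, -0.35, 0, 0, 0, 0],
    [0, 0.05, -0.35, 0, 0, 0, 0]
  ]
}}

```text
t: 8.55
tool_pos: [0.5164, -0.0045, 0.1359]
tool_rot: [-0.055, 0.998, 0.001, 0.003]
force: [4.5, 8.5, 7.0]
width: 0.017
finger_force: 59.1
```

Emit:
{"method": "nudge_tcp", "body": {
  "motion": [
    [0, 0, -0.1, 0, 0, 0, 0],
    [0, 0, -0.15, 0, 0, 0, 0],
    [0, 0, -0.15, 0, 0, 0, 0]
  ]
}}

```text
t: 8.85
tool_pos: [0.5164, -0.0043, 0.1372]
tool_rot: [-0.055, 0.998, 0.002, 0.003]
force: [4.6, 10.0, 6.3]
width: 0.018
finger_force: 59.0
```

```bash
python3 -c "
from h import *
st()"
```

```text
t 8.85 tcp in trap xyz-hinge [0.1006 0.0017 0.0942] Fx,Fz [-9.5  6.3] w 0.018 59.00946915149689 euler [ 0.005  0.004 -1.   ]
```

To row units: -0.0025 m is -0.25, -0.0015 m is -0.15.

Emit:
{"method": "nudge_tcp", "body": {
  "motion": [
    [0, 0.05, -0.15, 0, 0, 0, 0],
    [0, 0.1, -0.25, 0, 0, 0, 0],
    [0, 0.1, -0.25, 0, 0, 0, 0]
  ]
}}

```text
t: 9.15
tool_pos: [0.5163, -0.0036, 0.1398]
tool_rot: [-0.055, 0.998, 0.001, 0.003]
force: [5.5, 9.5, 5.7]
width: 0.022
finger_force: 59.0
```

```bash
python3 -c "
from h import *
st()"
```

```text
t 9.15 tcp in trap xyz-hinge [0.0998 0.0017 0.0968] Fx,Fz [-8.8  5.7] w 0.022 59.04642105102539 euler [ 0.006  0.003 -1.   ]
```

Emit:
{"method": "nudge_tcp", "body": {
  "motion": [
    [0, 0.05, -0.15, 0, 0, 0, 0],
    [0, 0.1, -0.25, 0, 0, 0, 0],
    [0, 0.1, -0.25, 0, 0, 0, 0]
  ]
}}

```text
t: 9.45
tool_pos: [0.5162, -0.003, 0.1414]
tool_rot: [-0.055, 0.998, 0.001, 0.003]
force: [7.7, 6.0, -1.5]
width: 0.022
finger_force: 58.8
```

```bash
python3 -c "
from h import *
st()"
```

```text
t 9.45 tcp in trap xyz-hinge [0.0993 0.0016 0.0984] Fx,Fz [-5.1 -1.5] w 0.022 58.81948471069336 euler [ 0.005  0.002 -1.   ]
```

To row units: -0.001 m is -0.1, -0.0005 m is -0.05.

Emit:
{"method": "nudge_tcp", "body": {
  "motion": [
    [0, 0, -0.05, 0, 0, 0, 0],
    [0, 0, -0.1, 0, 0, 0, 0],
    [0, 0, -0.1, 0, 0, 0, 0]
  ]
}}

```text
t: 9.75
tool_pos: [0.5161, -0.0029, 0.1419]
tool_rot: [-0.055, 0.998, 0.001, 0.002]
force: [9.8, 6.1, -5.0]
width: 0.017
finger_force: 58.6
```

```bash
python3 - <<'E'
from h import *
import cv2
st()
cv2.imwrite("pics/s4.png",cv2.resize(robot.get_image("side")[185:260,260:340][:,:,::-1],None,fx=8,fy=8,interpolation=2))
g=W(V,[(.1015,-.034,.057),(.1015,.034,.057),(.1015,0,.057),(.045,0,.052),(.0435,-.034,.0415)]);print((proj("side",g)-[260,185])*8)
E
```

```text
t 9.75 tcp in trap xyz-hinge [0.0992 0.0016 0.0989] Fx,Fz [-4.9 -5. ] w 0.017 58.637369871139526 euler [ 0.004  0.002 -1.   ]
[[299.86090758 427.2747241 ]
 [542.28055274 373.02934896]
 [422.14542764 399.91155533]
 [365.2782589  265.15558961]
 [248.69002438 311.3837697 ]]
```

View pics/s4.png

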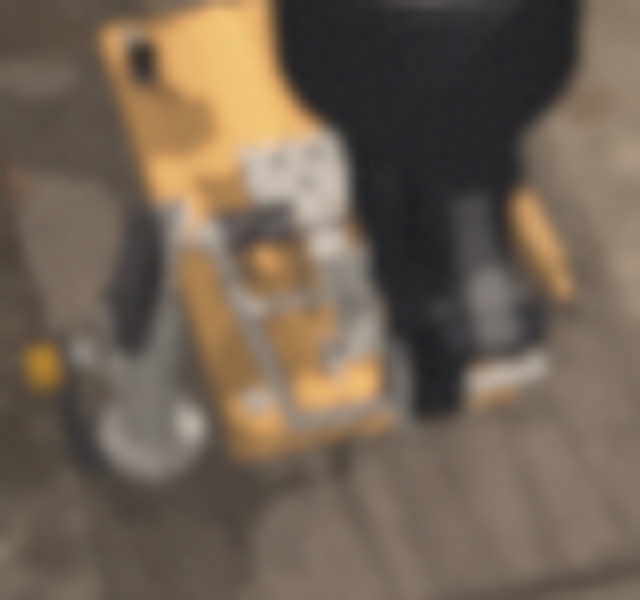

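To row units: 0.001 m is 0.1.

Emit:
{"method": "nudge_tcp", "body": {
  "motion": [
    [0, 0, 0.1, 0, 0, 0, 0],
    [0, 0, 0.1, 0, 0, 0, 0.05],
    [0, 0, 0.1, 0, 0, 0, 0.1],
    [0, 0, 0.1, 0, 0, 0, 0.2],
    [0, 0, 0.1, 0, 0, 0, 0.25],
    [0, 0, 0.1, 0, 0, 0, 0.25]
  ],
  "grip_n": 20
}}

```text
t: 10.4
tool_pos: [0.5144, -0.004, 0.1401]
tool_rot: [-0.054, 0.999, -0.0, -0.0]
force: [0.3, 0.5, 0.3]
width: 0.254
finger_force: 0.0
```

```bash
python3 -c "
from h import *
st()"
```

```text
t 10.4 tcp in trap xyz-hinge [ 0.1    -0.0003  0.0971] Fx,Fz [-0.4  0.3] w 0.254 0.0 euler [-0. -0. -1.]
```

Emit:
{"method": "nudge_tcp", "body": {
  "motion": [
    [0, 0, -2, 0, 0, 0, 0.25],
    [0, 0, -5, 0, 0, 0, 0.25],
    [0, 0, -9, 0, 0, 0, 0.3],
    [0, 0, -12, 0, 0, 0, 0.4],
    [0, 0, -12, 0, 0, 0, 0.4],
    [0, 0, -12, 0, 0, 0, 0.4]
  ]
}}

```text
t: 11.0
tool_pos: [0.5147, -0.004, 0.2604]
tool_rot: [-0.055, 0.999, -0.0, 0.001]
force: [-0.3, 0.9, -0.4]
width: 0.399
finger_force: 0.0
```

```bash
python3 - <<'E'
from h import *
import cv2
st();g=W(V,(.045,-.064,.07))[0];delta([g[0],g[1],.200],V[2]+np.radians(260))
cv2.imwrite("pics/s5.png",cv2.resize(robot.get_image("side")[180:270,250:350][:,:,::-1],None,fx=6,fy=6,interpolation=2))
E
```

```text
t 11.0 tcp in trap xyz-hinge [ 0.1    -0.      0.2174] Fx,Fz [-0.9 -0.4] w 0.399 0.0 euler [ 0.001 -0.    -1.   ]
[0.0644 0.0547 0.0603] [-1.000e-03  1.000e-03 -1.402e+00] j [-0.01 -0.01 -0.01  1.57 -0.   -0.12] F [-0.3  0.9 -0.4] t 11.0 0.3992830816403441
```

View pics/s5.png

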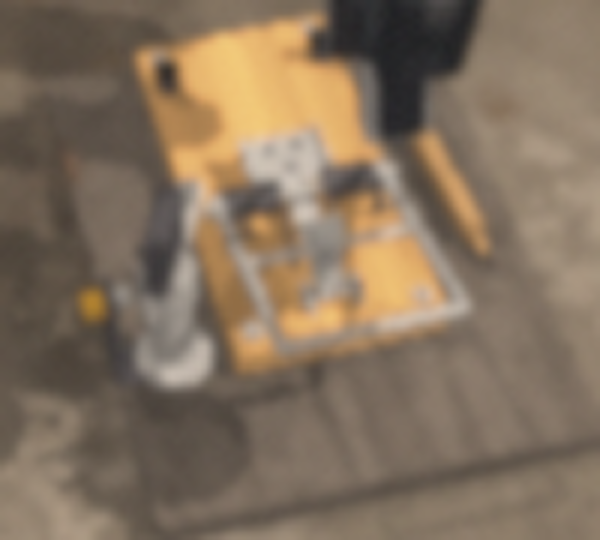

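The bail holds with the hand off (bar from (290,345) to (465,305)). Next is the button, wing at (165,235).

To row units: 0.0644 m is 6.44, 0.0547 m is 5.47, -1.402 rad is -28.04.

Emit:
{"method": "nudge_tcp", "body": {
  "motion": [
    [0.6, 0.5, 0, 0, 0, -2.8, 0.4],
    [1.3, 1.1, 0, 0, 0, -5.6, 0.4],
    [2, 1.6, 1, 0, 0, -8.4, 0.4],
    [2.6, 2.2, 2, 0, 0, -11.2, 0.4],
    [3.2, 2.7, 2, 0, 0, -14, 0.4],
    [3.9, 3.3, 3, 0, 0, -16.8, 0.4],
    [4.5, 3.8, 4, 0, 0, -19.6, 0.4],
    [5.2, 4.4, 5, 0, 0, -22.4, 0.4],
    [5.8, 5, 6, 0, 0, -25.2, 0.4],
    [6.44, 5.47, 6, 0, 0, -28, 0.4],
    [6.44, 5.47, 6, 0, 0, -28.04, 0.4],
    [6.44, 5.47, 6, 0, 0, -28.04, 0.4]
  ]
}}

```text
t: 12.25
tool_pos: [0.4443, 0.0434, 0.1994]
tool_rot: [-0.684, 0.729, 0.0, -0.0]
force: [0.9, 0.2, 0.2]
width: 0.401
finger_force: 0.0
```

```bash
python3 - <<'E'
from h import *
import cv2
g=W(V,(.045,-.064,.07))[0];delta([g[0],g[1],.143],V[2]+np.radians(260))
cv2.imwrite("pics/t5.png",cv2.resize(robot.get_image("side")[160:260,240:340][:,:,::-1],None,fx=6,fy=6,interpolation=2))
E
```

```text
[-0.0001 -0.0006  0.0564] [ 0.001 -0.    -0.003] j [ 0.1  -0.17 -0.28  1.47 -0.   -1.41] F [0.9 0.2 0.2] t 12.25 0.4009056092531208
```

View pics/t5.png

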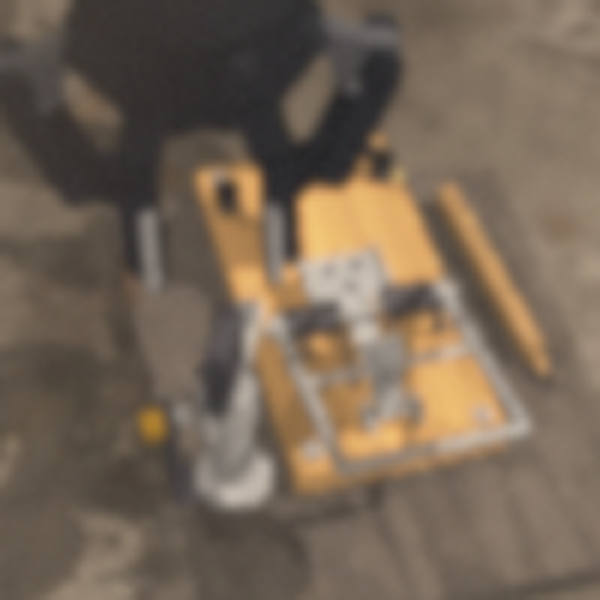

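Emit:
{"method": "nudge_tcp", "body": {
  "motion": [
    [0, 0, 2, 0, 0, 0, 0.4],
    [0, 0, 4, 0, 0, 0, 0.4],
    [0, 0, 5.65, 0, 0, 0, 0.4],
    [0, 0, 5.65, 0, 0, 0, 0.4],
    [0, 0, 5.65, 0, 0, 0, 0.2],
    [0, 0, 5.65, 0, 0, 0, 0.1],
    [0, 0, 5.65, 0, 0, 0, 0],
    [0, 0, 5.65, 0, 0, 0, 0],
    [0, 0, 5.65, 0, 0, 0, 0]
  ],
  "grip_n": 40
}}

```text
t: 13.2
tool_pos: [0.4442, 0.0433, 0.1445]
tool_rot: [-0.685, 0.728, -0.0, -0.0]
force: [-4.9, -1.7, 1.7]
width: 0.11
finger_force: 41.6
```

```bash
python3 -c "
from h import *
st()"
```

```text
t 13.2 tcp in trap xyz-hinge [ 0.0451 -0.0646  0.1015] Fx,Fz [1.1 1.7] w 0.11 41.559022665023804 euler [-0. -0. -1.]
```

Emit:
{"method": "nudge_tcp", "body": {
  "motion": [
    [0, 0, 0, 0, 0, 2, 0],
    [0, 0, 0, 0, 0, 4, 0],
    [0, 0, 0, 0, 0, 6, 0],
    [0, 0, 0, 0, 0, 8, 0],
    [0, 0, 0, 0, 0, 10, 0],
    [0, 0, 0, 0, 0, 12, 0],
    [0, 0, 0, 0, 0, 14, 0],
    [0, 0, 0, 0, 0, 16, 0],
    [0, 0, 0, 0, 0, 18, 0]
  ],
  "grip_n": 60
}}

```text
t: 14.1
tool_pos: [0.4433, 0.0437, 0.1445]
tool_rot: [-0.299, 0.954, 0.001, -0.001]
force: [-11.8, 3.0, 5.2]
width: 0.1
finger_force: 64.0
```

```bash
python3 -c "
from h import *
st();print(robot.get_obs()['torque'],robot.get_obs()['force'])"
```

```text
t 14.1 tcp in trap xyz-hinge [ 0.0445 -0.0655  0.1015] Fx,Fz [-4.3  5.2] w 0.1 63.97397339344025 euler [-0.003  0.001 -1.   ]
[0.65539542 2.5379724  0.08949471] [-11.82305492   3.01527605   5.17728876]
```

To row units: 0.52 rad is 10.4.

Emit:
{"method": "nudge_tcp", "body": {
  "motion": [
    [0, 0, 0, 0, 0, 2, 0],
    [0, 0, 0, 0, 0, 4, 0],
    [0, 0, 0, 0, 0, 6, 0],
    [0, 0, 0, 0, 0, 8, 0],
    [0, 0, 0, 0, 0, 9.6, 0],
    [0, 0, 0, 0, 0, 10.4, 0],
    [0, 0, 0, 0, 0, 10.4, 0]
  ]
}}

```text
t: 14.8
tool_pos: [0.443, 0.0443, 0.1445]
tool_rot: [-0.046, 0.999, 0.001, -0.002]
force: [-13.2, 6.2, 7.8]
width: 0.103
finger_force: 65.4
```

```bash
python3 - <<'E'
from h import *
import cv2
st();o=robot.get_obs();print(o['torque'],o['force']);g=W(V,(.045,-.064,.07))[0];delta([g[0],g[1],.1445],V[2]+np.radians(260)-1.4)
cv2.imwrite("pics/t6.png",cv2.resize(robot.get_image("side")[180:260,240:340][:,:,::-1],None,fx=6,fy=6,interpolation=2))
E
```

```text
t 14.8 tcp in trap xyz-hinge [ 0.0439 -0.0657  0.1015] Fx,Fz [-7.7  7.8] w 0.103 65.35403609275818 euler [-0.003  0.002 -1.   ]
[1.15635468 2.73596466 0.77187718] [-13.17517364   6.21203609   7.81722267]
[-0.0018 -0.0011 -0.    ] [ 0.003 -0.003 -0.02 ] j [ 0.1  -0.16 -0.37  1.36  0.    0.01] F [-13.2   6.2   7.8] t 14.8 0.10254127214077607
```

To row units: -0.02 m is -2, -0.19 m is -19, -0.015 rad is -0.3.

Emit:
{"method": "nudge_tcp", "body": {
  "motion": [
    [0, 0, 0, 0, 0, -0.3, 0],
    [0, 0, 0, 0, 0, -0.3, 0.15],
    [0, 0, 0, 0, 0, -0.3, 0.25],
    [0, 0, 0, 0, 0, -0.3, 0.35],
    [0, 0, 0, 0, 0, -0.3, 0.35],
    [0, 0, -2, 0, 0, -0.3, 0.35],
    [0, 0, -6, 0, 0, -0.3, 0.35],
    [0, 0, -11, 0, 0, -0.3, 0.35],
    [-4, 0, -16, 0, 0, -0.3, 0.35],
    [-8, 0, -18, 0, 0, -0.3, 0.35],
    [-12, 0, -19, 0, 0, -0.3, 0.35],
    [-12, 0, -19, 0, 0, -0.3, 0.35]
  ],
  "grip_n": 20
}}

```text
t: 16.05
tool_pos: [0.5694, 0.0548, 0.3317]
tool_rot: [-0.053, 0.999, -0.0, -0.0]
force: [-1.1, 0.5, -1.7]
width: 0.35
finger_force: 0.0
```

```bash
python3 - <<'E'
from h import *
import cv2
st()
a=robot.get_image("side")[180:260,240:340];b=robot.get_image("top")[165:265,270:370]
cv2.imwrite("pics/f.png",np.hstack([cv2.resize(a,(400,320),interpolation=2),cv2.resize(b,(400,320),interpolation=2)])[:,:,::-1])
E
```

```text
t 16.05 tcp in trap xyz-hinge [0.0479 0.0611 0.2887] Fx,Fz [-0.6 -1.7] w 0.35 0.0 euler [-0.001 -0.    -1.   ]
```

View pics/f.png

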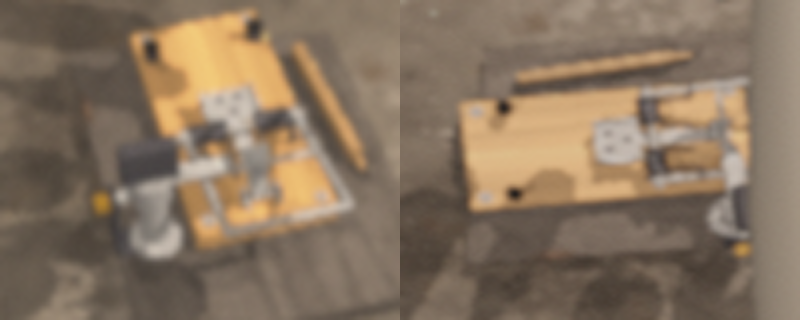

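The bail is hooked, with its bar at about (275,225). The tongue lies over the right leg at (205,168), and the pencil hasn't moved. The hand is clear.

```bash
python3 -c "
from rig import robot
print(robot.finish_job())"
```

```text
the job is handed in; nothing more can be done
None
```

The trap is set: the catch holds the bail, the safety tongue is turned to its stop over the right leg, the hand is clear, and I handed the job in at about 16 s.

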